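Fit a new water-filter tube and purge it

ROBOT

A 6-joint arm with a two-finger parallel gripper is mounted at the origin on a cart in front of the work surface, level with it; the furniture and walls round the work are solid. World frame = base frame: x ahead of the robot, y to its left, z up, the work surface at z = 0. Lengths are in m, angles in rad, forces in N, time in s.
With the tool pointing down it reaches from about 0.375 to 0.9 m from the base axis. Payload 3.1 kg.
Tool frame: the origin (TCP) lies on the centre line of the jaws, within the pads' length; the fingertips stand 19 mm ahead of it and the grasp point (between the pads) is the TCP; z points along the fingers, y is the line along which they close (so a half turn about z gives the same grasp; the last joint's range is limited). The gripper opens to 85 mm and grips with 20 to 120 N. Pads are 22 mm wide; open, the fingers measure 114 mm over their backs; the gripper's body (76 mm by 85 mm) begins 54 mm behind the grasp point. The pads swing forward as they close: fully open they stand 13 mm farther back than shut.
Start: joints at [0.944, 0.527, 1.433, -0, 1.181, -0.178], TCP at [0.271, 0.563, 0.229] pointing down, gripper open.
Joint ranges: [-3.08, 3.08], [-0.75, 2.2], [0.22, 2.44], [-1.43, 4.57], [0, 2.65], [-2.85, 2.85]. Speed limits (rad/s): [2.79, 2.79, 3.14, 3.14, 3.14, 3.14].

INTERFACE

Orientations are given as a unit quaternion [x, y, z, w].
In Python, from station import manip gives the robot as it stands.
- The arm moves only by the tool servo_tool, never from a script. Its argument "rows" is a list that holds one entry, the list of rows, each a list of 7 numbers: the turn, a rotation vector about the tool's x, y, z in degrees, then the shift along the tool's x, y, z in m, then the gripper command: -1 is shut, 1 is fully open, values between are in proportion. In form: [[[wx, wy, wz, tx, ty, tz, jaw], ...]]. A call has 1 to 8 rows; each row shifts and turns the commanded pose from where the row before left it, along the tool's axes as they then stand; what a row does not reach is not made up. A row lasts 1/12 s, in which the tool goes at most 41.7 mm and 7.16 degrees, less where a joint would pass 70% of its speed; a pose out of reach is approached as far as the arm can. A call is refused whole if a number of a shift passes 0.0417 or a number of a turn 7.16, either way. A call with a gripper value outside its range is refused whole. The fingers move at their own pace and stop on an object; "squeeze" is the grip in N (left out, the last holds). Time passes only in rows, so rows that do not move let the fingers close. It gives the time, the measured TCP pose, the force, the opening and the grip force at its end, in the units of the state.
- manip.sense(): the state, without advancing time (a new reading comes with each control period).
- manip.snapshot(name): name is "scene" or "top"; returns the picture (384x512x3 uint8, blue, green, red); there is no depth.
- manip.camera_info(name): a dict with "K" (3x3 intrinsics, pixels), "k1" (the pictures are not rectified: a ray, as slopes to the right and down, at radius r is drawn at 1 + k1 r^2 times it, then the intrinsics apply), "camera_from_world" (4x4, takes a point from world to camera coordinates). Camera axes: x right, y down, z forward; pixel columns grow to the right and rows downward; lengths in m; the calibration is good to about 2 mm. A picture is of the moment at which its call begins. camera_info takes no time and is no camera call.
- manip.sign_off(): hands the job in; it is judged then, once.
The state is a dict: "t": time; "q": joint angles; "qd": joint speeds; "tau": joint torques, N m; "tcp_pos": TCP position; "tool_rot": TCP orientation; "force": force on the tool from outside, world axes, zero at the start; "ft_torque": the same for the moment, N m; "finger_gap": opening from 0.0 (shut) to 1.0 (fully open); "gripper_force": force on a finger pad.
Only numpy, scipy, OpenCV 4.12 (cv2) and the standard library are available. Lean on these libraries where they do the work, as an engineer would, in place of code of your own. Each camera call takes 0.05 s, during which the arm holds its last target. There are 200 camera calls.

TASK

Take the new filter tube (white with a blue cap) out of the rack and push it foot first into the blue-ringed port of the water-filter base, past the stiff seal, until it bottoms; then let go of it. Then purge the filter: press the red plunger all the way down and let it come up slowly under your finger, never letting it snap back. Leave the used brown tube in the rack.

Things in the scene. Friction and masses are not known exactly. Their poses are not given: they have to be found in the camera images.
- new_tube_center (a point): Centre (half-way up, on the axis) of the new filter tube: rigid, white, blue cap on the top 16 mm, loose, about 0.12 kg, 26 mm wide all along, 150 mm long; z along it to the cap. Foot 75 mm below this point, bevelled over its lowest 6 mm. A thin dark depth mark runs round it 45 mm above the foot. It starts upright in either of the rack's two holes, 22 mm deep.
- used_tube_center (a point): Centre of the used filter tube: same shape and size, brown with a dark brown cap. It stands in the other hole of the rack and stays there.
- rack: Fixed black rack, 155 mm along its x, 66 mm along its y, 30 mm high; origin at the centre of its underside. Two round holes, 29.5 mm wide and 22 mm deep, lie 45 mm either way from the origin along its x, so the free sides of a tube to grip lie along the rack's y.
- filter_base: Fixed water-filter base, grey, 100 mm along its x, 210 mm along its y; origin at the centre of its underside, z up. A white 62 mm square block with the blue-ringed port stands 60 mm from the origin towards its +y, the red plunger on a round white housing 60 mm towards its -y.
- port_mouth (a point): Centre of the port's mouth in the white block's top face, 85 mm above the worktop. Blue ring on that face: 4 mm high, 40 mm wide inside. The bore goes straight down, 28.5 mm wide, 45 mm deep. Four sprung black lips 18 mm down are the seal: about 10 to 20 N passes the tube, then a few N of drag; it stays where left. Fully home: tube centre 30 mm above this point, dark mark at the mouth.
- purge_top (a point): Centre of the top of the red mushroom-shaped purge plunger, 46 mm wide, 120 mm from the port along the base's -y; 98 mm above the worktop when up. It moves straight down with the plunger.
- purge (a joint): Travel of the red plunger: 0 when up, 0.018 m when all the way down. A spring pushes it up with about 3 N at the top, 8 N at the bottom; let go of when down it snaps up, faster than 0.2 m/s.

How it is judged:
On the way, in this order (a step that is already met when the one before it is completed fails the run):
1. the new tube is pushed fully home in the port (within 4 mm of the bottom, upright) and let go of (z of new_tube_center in the frame of port_mouth below 0.034 m and horizontal distance between new_tube_center and port_mouth below 0.01 m and angle between new_tube_center's own z axis and vertical below 0.1 rad and contact force between the fingers and new_tube below 0.1 N), for 0.2 s.
2. the red plunger is pressed down (at least 14 of its 18 mm) (value of joint purge above 0.014 m), for 0.1 s.
At the end, for the whole second after the job is handed in: The new tube stands fully home in the port (within 4 mm of the bottom, within 10 mm of its axis, tilted under 0.1 rad); the plunger, pressed at least 14 mm after that, is up again (within 2 mm); the used tube is within 15 mm of its start (z of new_tube_center in the frame of port_mouth below 0.034 m and horizontal distance between new_tube_center and port_mouth below 0.01 m and angle between new_tube_center's own z axis and vertical below 0.1 rad and value of joint purge below 0.002 m and distance of used_tube_center from where it was at the start of the episode below 0.015 m); the robot touches nothing.
It fails at once if the plunger snaps back (rises faster than 0.15 m/s) (velocity of joint purge below -0.15 m/s).
It fails at once if the used tube is lifted or knocked over (moved more than 20 mm) (distance of used_tube_center from where it was at the start of the episode above 0.02 m).
It also fails if it takes over 51 s, if anything falls off the work surface, if the arm or the gripper's body presses on something with over 40 N, if the wrist force passes 120 N, or if a joint passes its speed limit or range.

## Working session

There is one attempt and no reset: what is moved stays moved. The work goes in short steps, Python scripts to look and compute and a tool call to move; the robot and the scene stay as the last step left them, time stands still between calls to the robot, and variables do not carry over. Pictures are saved under pics/ and viewed, at most 10 in all, crops included, and the job is handed in when it is done.

Besides the shell and the picture viewer there is one more tool, called after "Request:" as name(argument=value, ...) on one line, values as JSON. servo_tool: Moves the arm, as the interface text tells. Its arguments: {"type":"object","properties":{"rows":{"type":"array","items":{"type":"array","items":{"type":"array","items":{"type":"number"}}}},"squeeze":{"type":"number"}},"required":["rows"]}

```bash
mkdir -p pics; python3 - <<'E'
from station import manip
import cv2,numpy as np
for n in("scene","top"):
    im=manip.snapshot(n); cv2.imwrite(f"pics/{n}0.png",im)
    c=manip.camera_info(n); print(n,np.round(c["K"],1).tolist(),c["k1"],np.round(c["camera_from_world"],3).tolist())
s=manip.sense(); print({k:np.round(v,3).tolist() for k,v in s.items()})
E
```

```text
scene [[417.6, 0.0, 254.9], [0.0, 417.6, 191.4], [0.0, 0.0, 1.0]] -0.15340122439124784 [[0.881, -0.473, 0.014, -0.397], [-0.348, -0.669, -0.656, 0.233], [0.32, 0.573, -0.754, 0.753], [0.0, 0.0, 0.0, 1.0]]
top [[394.8, 0.0, 253.4], [0.0, 394.8, 193.3], [0.0, 0.0, 1.0]] 0.01634724625629707 [[0.161, -0.987, -0.001, -0.029], [-0.964, -0.157, -0.216, 0.478], [0.213, 0.036, -0.976, 0.828], [0.0, 0.0, 0.0, 1.0]]
{'t': 0.1, 'q': [0.944, 0.528, 1.434, 0.0, 1.181, -0.179], 'qd': [-0.0, -0.002, -0.003, -0.0, 0.001, -0.002], 'tau': [-0.0, -44.331, -17.858, -0.0, 0.004, -0.0], 'tcp_pos': [0.271, 0.563, 0.228], 'tool_rot': [0.223, 0.975, -0.001, -0.0], 'force': [-0.13, -0.916, 1.047], 'ft_torque': [0.008, -0.035, 0.015], 'gripper_force': 0.0, 'finger_gap': 1.001}
```

View pics/scene0.png

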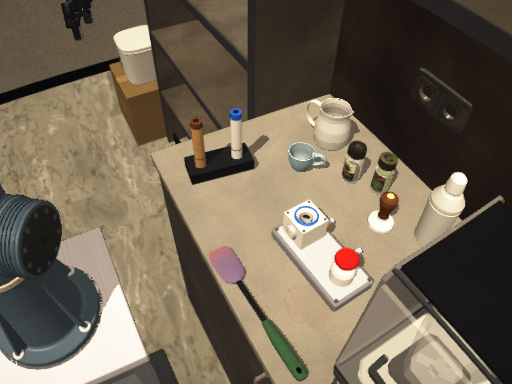

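View pics/top0.png

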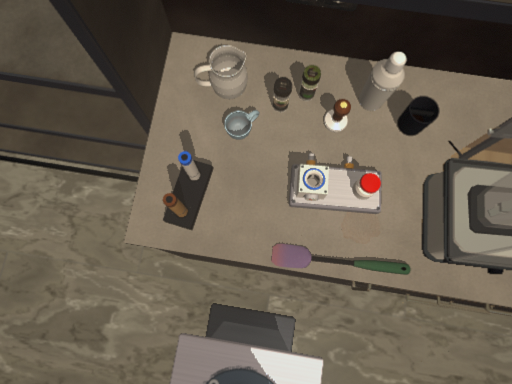

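The scene view shows the blue cap at about (236,115), the brown cap at (196,123), the port ring at (306,216) and the plunger at (346,260). In the top view they are at (186,158), (169,200), (313,179) and (371,183). Next I triangulate the silhouette centroids.

```bash
cat > h.py <<'E'
import cv2,numpy as np
from station import manip
def ray(n,uv):
    c=manip.camera_info(n);K=np.array(c["K"]);T=np.array(c["camera_from_world"])
    p=cv2.undistortPoints(np.array([[uv]],float),K,np.array([c["k1"],0,0,0,0.]))[0,0] 
    d=T[:3,:3].T@np.r_[p,1]; return -T[:3,:3].T@T[:3,3], d/np.linalg.norm(d)
def tri(a,b):
    A=np.zeros((3,3));B=np.zeros(3)
    for o,d in(a,b):
        P=np.eye(3)-np.outer(d,d);A+=P;B+=P@o
    x=np.linalg.solve(A,B); return x,[np.linalg.norm(np.cross(x-o,d)) for o,d in(a,b)]
def plane(r,z): o,d=r; return o+d*(z-o[2])/d[2]
def proj(n,X):
    c=manip.camera_info(n);T=np.array(c["camera_from_world"])
    return cv2.projectPoints(np.array([X],float),cv2.Rodrigues(T[:3,:3])[0],T[:3,3],np.array(c["K"]),np.array([c["k1"],0,0,0,0.]))[0][0,0]
def mask(im,col):
    h,s,v=cv2.split(cv2.cvtColor(im,cv2.COLOR_BGR2HSV))
    return {"blue":(h>105)&(h<128)&(s>130)&(v>50),"red":((h<6)|(h>174))&(s>180)&(v>120),
            "brown":(h>2)&(h<18)&(s>140)&(v<110)}[col].astype(np.uint8)
def blob(im,col,near,r=22):
    m=mask(im,col);k=np.zeros_like(m);cv2.circle(k,near,r,1,-1);m&=k
    pts=cv2.findNonZero(m);hull=cv2.convexHull(pts);M=cv2.moments(hull)
    return (M["m10"]/M["m00"],M["m01"]/M["m00"]),len(pts),cv2.boundingRect(hull)
E
python3 - <<'E'
from h import *
I={n:cv2.imread(f"pics/{n}0.png") for n in("scene","top")}
for name,col,a,b,r in[("cap","blue",(236,115),(186,158),14),("used","brown",(196,123),(169,200),10),("ring","blue",(306,216),(313,179),20),("red","red",(346,260),(371,183),20)]:
    A=blob(I["scene"],col,a,r);B=blob(I["top"],col,b,r)
    print(name,A,B,*tri(ray("scene",A[0]),ray("top",B[0])))
v=np.vstack
o=[cv2.resize(I["scene"][90:310,170:390],(400,400),interpolation=cv2.INTER_CUBIC),cv2.resize(I["top"][130:240,150:260+0],(400,400),interpolation=cv2.INTER_CUBIC)]
cv2.imwrite("pics/z.png",np.hstack(o))
E
```

```text
cap ((235.27952167414048, 113.80866965620328), 112, (230, 108, 12, 13)) ((184.35734463276833, 157.55225988700562), 100, (178, 151, 13, 14)) [0.50504243 0.19498725 0.14827593] [np.float64(0.0012138915053740286), np.float64(0.0012138915053740062)]
used ((196.23394495412845, 124.5091743119266), 76, (190, 118, 13, 14)) ((169.68947368421053, 199.71929824561403), 47, (164, 194, 12, 12)) [0.41643878 0.20761164 0.14251346] [np.float64(0.0008825384162669285), np.float64(0.0008825384162670359)]
ring ((306.16570327552984, 215.41233140655103), 90, (295, 206, 24, 20)) ((313.53158705701077, 178.5315870570108), 55, (303, 169, 22, 20)) [ 0.52302304 -0.07561433  0.0823016 ] [np.float64(0.0004651489810296542), np.float64(0.0004651489810296621)]
red ((346.5340050377834, 258.7292191435768), 421, (335, 248, 24, 22)) ((370.1706715958102, 182.61306223043744), 291, (361, 174, 20, 19)) [ 0.53229445 -0.19620667  0.08666157] [np.float64(0.0005219380554989188), np.float64(0.0005219380554989086)]
```

View pics/z.png

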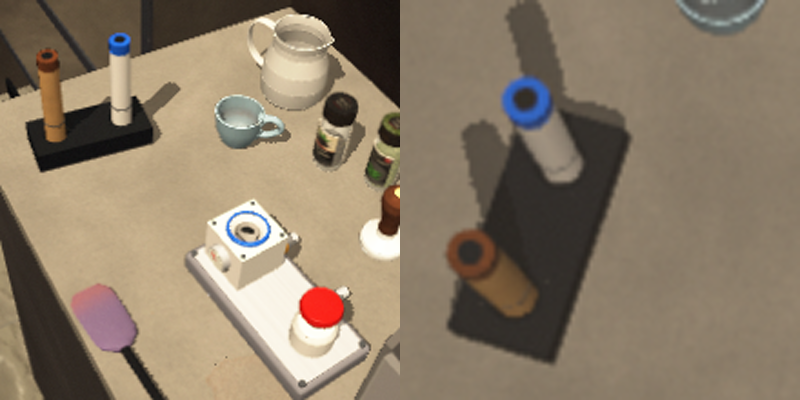

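The overlay confirms the clean blue cap, ring and red plunger blobs. The new tube is at about (0.505, 0.195), the rack x axis is at −8°, the port is at (0.523, −0.076), and the base is yawed about 4.4°. I turn the tool and move over the tube.

Request:
servo_tool(rows=[[[0,0,-5.9,0,0,0,1],[0,0,-5.9,0,0,0,1],[0,0,-5.9,0,0,0,1],[0,0,0,-0.0258,-0.0301,0,1],[0,0,0,-0.0258,-0.0301,0,1],[0,0,0,-0.0258,-0.0301,0,1],[0,0,0,-0.0258,-0.0301,0,1],[0,0,0,-0.0258,-0.0301,0,1]]], squeeze=100)

```text
t: 0.77
tcp_pos: [0.3781, 0.3944, 0.2282]
tool_rot: [0.069, 0.998, -0.0, -0.0]
force: [0.8, 0.4, 0.1]
finger_gap: 0.999
gripper_force: 0.0
```

Request:
servo_tool(rows=[[[0,0,0,-0.0258,-0.0301,0,1],[0,0,0,-0.0258,-0.0301,0,1],[0,0,0,-0.0258,-0.0301,0,1],[0,0,0,-0.0258,-0.0301,0,1],[0,0,0,-0.0258,-0.0301,0,1],[0,0,0,-0.0258,-0.0301,0,1],[0,0,0,0,0,0,1],[0,0,0,0,0,0,1]]])

```text
t: 1.43
tcp_pos: [0.507, 0.1937, 0.2282]
tool_rot: [0.072, 0.997, 0.0, -0.0]
force: [0.3, 0.7, -0.4]
finger_gap: 0.997
gripper_force: 0.0
```

```bash
cat >> h.py <<'E'
from scipy.spatial.transform import Rotation as R
def togo(X):
    s=manip.sense(); r=R.from_quat(s["tool_rot"]); m=r.as_matrix()
    print("t",round(s["t"],2),"tcp",np.round(s["tcp_pos"],4),"yaw of tool y",round(np.degrees(np.arctan2(m[1,1],m[0,1])),2),"z",np.round(m[:,2],4),"F",np.round(s["force"],1),"gap",round(s["finger_gap"],3),"grip",round(s["gripper_force"],1))
    print("to go (tool axes)",np.round(m.T@(np.array(X)-s["tcp_pos"]),4))
E
python3 - <<'E'
from h import *
for n in("scene","top"):
    cv2.imwrite(f"pics/{n}1.png",manip.snapshot(n))
print(plane(ray("scene",(235.3,113.8)),.150),plane(ray("top",(184.4,157.6)),.150))
print(plane(ray("scene",(306.17,215.4)),.087),plane(ray("top",(313.5,178.5)),.087))
togo([.505,.195,.117])
a=cv2.imread("pics/scene1.png")[40:240,150:350];b=cv2.imread("pics/top1.png")[80:280,100:300]
cv2.imwrite("pics/z1.png",cv2.resize(np.hstack([a,b]),(800,400),interpolation=cv2.INTER_CUBIC))
E
```

```text
[0.50288247 0.19307172 0.15      ] [0.50568109 0.19421255 0.15      ]
[ 0.52012812 -0.07836774  0.087     ] [ 0.52221677 -0.07516742  0.087     ]
t 1.53 tcp [0.5051 0.1959 0.2282] yaw of tool y 81.96 z [-1.8e-03  3.0e-04 -1.0e+00] F [ 0.8 -0.4 -0.4] gap 1.0 grip 0.0
to go (tool axes) [-0.0002 -0.0009  0.1112]
```

View pics/z1.png

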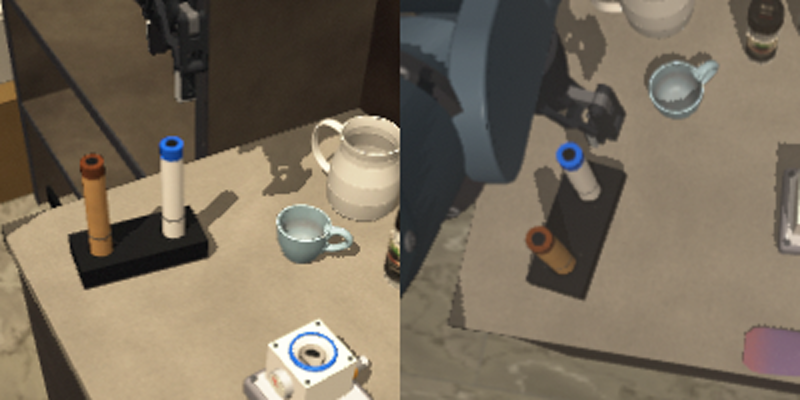

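```bash
python3 - <<'E'
from h import *
for y in(-.045,0,.045):
  for n in("scene","top"): print(n,y,proj(n,[.505+.14*y,.1955+.99*y,.22]))
E
```

```text
scene -0.045 [242.06843193  98.58777638]
top -0.045 [200.21306798 153.23026362]
scene 0 [235.06164625  86.40847269]
top 0 [177.08775166 146.27565369]
scene 0.045 [228.52956039  75.0787672 ]
top 0.045 [154.12029028 139.36562303]
```

The gripper projects to the right place. The visible finger is at about (600,130) in the crop. I descend and grip.

Request:
servo_tool(rows=[[[0,0,0,0,-0.001,0.025,1],[0,0,0,0,0,0.03,1],[0,0,0,0,0,0.03,1],[0,0,0,0,0,0.018,1],[0,0,0,0,0,0.008,1],[0,0,0,0,0,0,1],[0,0,0,0,0,0,-0.2],[0,0,0,0,0,0,-0.4]]])

```text
t: 2.2
tcp_pos: [0.5066, 0.1955, 0.1189]
tool_rot: [0.069, 0.998, 0.0, 0.001]
force: [0.0, 0.4, 0.3]
finger_gap: 0.748
gripper_force: 0.0
```

Request:
servo_tool(rows=[[[0,0,0,0,0,0,-1],[0,0,0,0,0,0,-1],[0,0,0,0,0,0,-1],[0,0,0,0,0,0,-1],[0,0,0,0,0,0,-1],[0,0,0,0,0,0,-1]]])

```text
t: 2.7
tcp_pos: [0.5065, 0.194, 0.1189]
tool_rot: [0.07, 0.998, -0.0, 0.001]
force: [-0.9, -2.3, 5.5]
finger_gap: 0.28
gripper_force: 97.7
```

Request:
servo_tool(rows=[[[0,0,0,0,0,-0.01,-1],[0,0,0,0,0,-0.025,-1],[0,0,0,0,0,-0.03,-1],[0,0,0,0,0,-0.035,-1],[0,0,0,0,0,-0.02,-1],[0,0,0,-0.005,-0.02,0,-1],[0,0,0,-0.007,-0.033,0,-1],[0,0,0,-0.007,-0.036,0,-1]]])

```text
t: 3.37
tcp_pos: [0.5123, 0.1041, 0.239]
tool_rot: [0.068, 0.998, 0.0, 0.001]
force: [1.5, -0.8, -2.0]
finger_gap: 0.276
gripper_force: 98.6
```

Request:
servo_tool(rows=[[[0,0,0,-0.007,-0.036,0,-1],[0,0,0,-0.007,-0.036,0,-1],[0,0,0,-0.007,-0.036,0,-1],[0,0,0,-0.007,-0.036,0,-1],[0,0,0,-0.006,-0.023,0,-1],[0,0,0,0,-0.009,0,-1],[0,0,0,0,0,0,-1],[0,0,0,0,0,0,-1]]])

```text
t: 4.03
tcp_pos: [0.5208, -0.0746, 0.2377]
tool_rot: [0.071, 0.998, 0.001, -0.0]
force: [-1.0, -0.0, -1.4]
finger_gap: 0.279
gripper_force: 98.5
```

```bash
python3 - <<'E'
from h import *
for n in("scene","top"):
    cv2.imwrite(f"pics/{n}2.png",manip.snapshot(n))
togo([.522,-.076,.239])
a=cv2.imread("pics/scene2.png")[120:270,230:380];b=cv2.imread("pics/top2.png")[90:240,240:390]
cv2.imwrite("pics/z2.png",cv2.resize(np.hstack([a,b]),(800,400),interpolation=cv2.INTER_CUBIC))
E
```

```text
t 4.13 tcp [ 0.5208 -0.0735  0.2376] yaw of tool y 82.06 z [-8.e-04  1.e-03 -1.e+00] F [-0.1 -0.1 -1.6] gap 0.276 grip 98.5
to go (tool axes) [-0.0015 -0.0023 -0.0014]
```

View pics/z2.png

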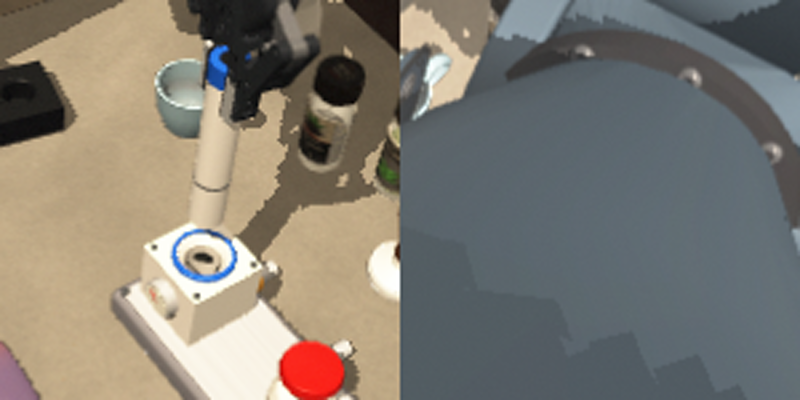

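The scene view shows the tube held upright over the port, with its mark at about (309,190) and the ring at (306,215). The arm hides the top view. I measure the tube axis in the scene view relative to the ring.

```bash
python3 - <<'E'
from h import *
im=cv2.imread("pics/scene2.png");hsv=cv2.cvtColor(im,cv2.COLOR_BGR2HSV)
tcp=manip.sense()["tcp_pos"]
A=np.array(proj("scene",tcp-[0,0,.05]));B=np.array(proj("scene",tcp-[0,0,.111]))
print("predicted axis",A,B)
for r in range(166,202,4): print(r,[tuple(map(int,hsv[r,c,1:])) for c in range(299,323)])
E
```

```text
predicted axis [311.10960621 178.44390524] [307.36381488 200.52569646]
166 [(23, 122), (25, 124), (27, 123), (26, 119), (22, 115), (23, 111), (57, 187), (60, 209), (60, 218), (59, 222), (58, 226), (57, 227), (59, 226), (58, 224), (58, 219), (58, 203), (56, 150), (55, 138), (60, 141), (65, 145), (64, 148), (75, 122), (81, 110), (78, 108)]
170 [(24, 94), (27, 93), (20, 88), (22, 82), (23, 77), (51, 129), (60, 191), (59, 215), (59, 222), (59, 226), (56, 227), (58, 226), (59, 225), (59, 221), (59, 219), (60, 212), (59, 207), (62, 199), (64, 188), (65, 169), (70, 165), (78, 197), (76, 202), (74, 202)]
174 [(78, 189), (77, 189), (78, 190), (77, 193), (77, 179), (67, 190), (58, 210), (59, 219), (58, 225), (57, 228), (57, 227), (59, 225), (58, 221), (58, 219), (59, 213), (59, 207), (63, 201), (63, 191), (64, 174), (65, 157), (74, 193), (74, 201), (73, 198), (75, 197)]
178 [(76, 191), (76, 192), (77, 193), (77, 192), (68, 190), (62, 202), (58, 218), (57, 223), (58, 226), (56, 227), (58, 226), (57, 223), (58, 219), (60, 215), (60, 209), (60, 203), (61, 193), (66, 177), (67, 160), (73, 181), (7
[... 686 characters left out ...]
9, 187), (60, 205), (58, 206), (60, 199), (60, 179), (60, 136), (59, 113), (65, 148), (74, 182), (77, 188), (77, 189), (77, 191), (76, 188), (77, 185), (74, 186)]
194 [(76, 191), (77, 192), (63, 208), (60, 212), (59, 220), (59, 223), (60, 226), (58, 226), (59, 222), (59, 220), (61, 214), (60, 208), (62, 202), (63, 193), (63, 177), (65, 161), (73, 179), (77, 192), (76, 195), (77, 195), (77, 192), (75, 194), (76, 194), (76, 192)]
198 [(77, 191), (71, 188), (63, 202), (59, 219), (58, 223), (59, 225), (58, 226), (56, 223), (58, 219), (58, 215), (61, 210), (62, 203), (63, 194), (63, 181), (62, 164), (69, 160), (76, 191), (76, 195), (75, 195), (76, 194), (76, 191), (77, 189), (77, 191), (76, 190)]
```

The tube sits about 2.2 mm short in x and 2.5 mm too far in +y relative to the port. I correct this and lower slowly while watching the force.

Request:
servo_tool(rows=[[[0,0,0,-0.0025,-0.0022,0,-1],[0,0,0,0,0,0.015,-1],[0,0,0,0,0,0.015,-1],[0,0,0,0,0,0.006,-1],[0,0,0,0,0,0.003,-1],[0,0,0,0,0,0.001,-1],[0,0,0,0,0,0,-1],[0,0,0,0,0,0,-1]]])

```text
t: 4.8
tcp_pos: [0.5241, -0.0777, 0.1982]
tool_rot: [0.07, 0.998, -0.0, 0.001]
force: [-0.3, 0.2, -1.1]
finger_gap: 0.28
gripper_force: 98.5
```

Request:
servo_tool(rows=[[[0,0,0,0,0,0.001,-1],[0,0,0,0,0,0.001,-1],[0,0,0,0,0,0.001,-1],[0,0,0,0,0,0.001,-1],[0,0,0,0,0,0,-1]]])

```text
t: 5.22
tcp_pos: [0.5234, -0.0776, 0.1935]
tool_rot: [0.07, 0.998, 0.0, -0.0]
force: [0.4, 0.4, -1.2]
finger_gap: 0.279
gripper_force: 98.5
```

Request:
servo_tool(rows=[[[0,0,0,0,0,0.001,-1],[0,0,0,0,0,0.001,-1],[0,0,0,0,0,0.001,-1],[0,0,0,0,0,0,-1]]])

```text
t: 5.55
tcp_pos: [0.5234, -0.0776, 0.1904]
tool_rot: [0.07, 0.998, 0.0, -0.0]
force: [-0.4, -0.1, -0.6]
finger_gap: 0.281
gripper_force: 98.5
```

Request:
servo_tool(rows=[[[0,0,0,0,0,0.001,-1],[0,0,0,0,0,0.001,-1],[0,0,0,0,0,0.001,-1],[0,0,0,0,0,0,-1]]])

```text
t: 5.88
tcp_pos: [0.5236, -0.0774, 0.1874]
tool_rot: [0.07, 0.998, 0.0, -0.0]
force: [0.6, 1.2, -1.3]
finger_gap: 0.278
gripper_force: 98.6
```

Request:
servo_tool(rows=[[[0,0,0,0,0,0.002,-1],[0,0,0,0,0,0.002,-1],[0,0,0,0,0,0.002,-1],[0,0,0,0,0,0,-1]]])

```text
t: 6.22
tcp_pos: [0.5236, -0.0775, 0.1812]
tool_rot: [0.07, 0.998, 0.0, -0.0]
force: [0.9, 2.0, -3.3]
finger_gap: 0.281
gripper_force: 98.4
```

Request:
servo_tool(rows=[[[0,0,0,0,0,0.002,-1],[0,0,0,0,0,0.002,-1],[0,0,0,0,0,0.002,-1],[0,0,0,0,0,0,-1]]])

```text
t: 6.55
tcp_pos: [0.5239, -0.077, 0.1761]
tool_rot: [0.07, 0.998, 0.001, 0.0]
force: [1.3, 3.5, 3.0]
finger_gap: 0.283
gripper_force: 98.8
```

The foot is in the bore and at the seal. The port is pushing toward +y, so I ease over slightly and keep pushing.

Request:
servo_tool(rows=[[[0,0,0,0,0.0008,0.001,-1],[0,0,0,0,0,0.002,-1],[0,0,0,0,0,0.002,-1],[0,0,0,0,0,0.002,-1],[0,0,0,0,0,0,-1]]])

```text
t: 6.97
tcp_pos: [0.5243, -0.0771, 0.1697]
tool_rot: [0.07, 0.998, -0.0, 0.001]
force: [1.0, 1.7, 3.4]
finger_gap: 0.275
gripper_force: 98.9
```

Request:
servo_tool(rows=[[[0,0,0,0,0,0.002,-1],[0,0,0,0,0,0.002,-1],[0,0,0,0,0,0.002,-1],[0,0,0,0,0,0,-1]]])

```text
t: 7.3
tcp_pos: [0.5243, -0.0772, 0.1635]
tool_rot: [0.07, 0.998, -0.0, 0.001]
force: [-0.6, 1.6, 4.4]
finger_gap: 0.281
gripper_force: 99.4
```

Request:
servo_tool(rows=[[[0,0,0,0,0,0.002,-1],[0,0,0,0,0,0.002,-1],[0,0,0,0,0,0.002,-1],[0,0,0,0,0,0.002,-1],[0,0,0,0,0,0.001,-1],[0,0,0,0,0,0,-1]]])

```text
t: 7.8
tcp_pos: [0.5243, -0.0773, 0.1545]
tool_rot: [0.07, 0.998, -0.0, 0.001]
force: [-0.8, 0.9, 6.3]
finger_gap: 0.281
gripper_force: 99.4
```

Request:
servo_tool(rows=[[[0,0,0,0,0,0.001,-1],[0,0,0,0,0,0.001,-1],[0,0,0,0,0,0.001,-1],[0,0,0,0,0,0,-1]]])

```text
t: 8.13
tcp_pos: [0.5243, -0.0773, 0.1515]
tool_rot: [0.07, 0.998, -0.001, 0.001]
force: [0.9, 1.8, 7.3]
finger_gap: 0.284
gripper_force: 99.4
```

Request:
servo_tool(rows=[[[0,0,0,0,0,0.001,-1],[0,0,0,0,0,0.001,-1],[0,0,0,0,0,0,-1]]])

```text
t: 8.38
tcp_pos: [0.5246, -0.0774, 0.1508]
tool_rot: [0.07, 0.998, -0.001, 0.001]
force: [-2.2, 1.9, 13.8]
finger_gap: 0.284
gripper_force: 100.6
```

```bash
python3 - <<'E'
from h import *
im=manip.snapshot("scene");cv2.imwrite("pics/scene3.png",im);togo([0,0,0])
print("mouth centre px",proj("scene",[.5217,-.0758,.085]))
cv2.imwrite("pics/z3.png",cv2.resize(im[140:260,250:370],(600,600),interpolation=cv2.INTER_CUBIC))
E
```

```text
t 8.43 tcp [ 0.5246 -0.0774  0.1508] yaw of tool y 82.0 z [ 0.0025 -0.0015 -1.    ] F [-1.   1.2 15.4] gap 0.274 grip 100.6
to go (tool axes) [0.5307 0.0038 0.1494]
mouth centre px [306.02519581 214.80929061]
```

View pics/z3.png

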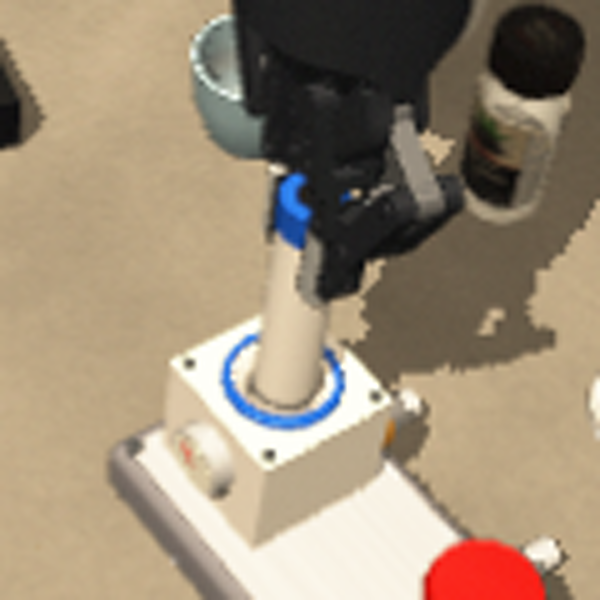

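The mark is at the mouth (crop (285,400)) and the force has jumped to 15 N, so the tube has bottomed. I give it one more nudge, then release and rise.

Request:
servo_tool(rows=[[[0,0,0,0,0,0.001,-1],[0,0,0,0,0,0,-1],[0,0,0,0,0,-0.001,-0.3],[0,0,0,0,0,0,0.2],[0,0,0,0,0,0,0.6],[0,0,0,0,0,0,1],[0,0,0,0,0,0,1],[0,0,0,0,0,0,1]]])

```text
t: 9.1
tcp_pos: [0.5235, -0.0769, 0.1481]
tool_rot: [0.07, 0.998, 0.0, -0.0]
force: [-0.2, 0.6, -0.5]
finger_gap: 1.0
gripper_force: 0.0
```

Request:
servo_tool(rows=[[[0,0,0,0,0,0,1],[0,0,0,0,0,0,1],[0,0,0,0,0,-0.015,1],[0,0,0,0,0,-0.03,1],[0,0,0,0,0,-0.03,1],[0,0,0,0,0,-0.03,1],[0,0,0,0,0,-0.015,1],[0,0,0,0,0,0,1]]])

```text
t: 9.77
tcp_pos: [0.5261, -0.0776, 0.2726]
tool_rot: [0.07, 0.998, -0.001, 0.004]
force: [0.1, 0.0, 0.2]
finger_gap: 1.001
gripper_force: 0.0
```

```bash
python3 - <<'E'
from h import *
im=manip.snapshot("scene");cv2.imwrite("pics/scene4.png",im)
# plunger: base -y from port
u=np.array([.077,-.997,0]);port=np.array([.5217,-.0758,.085])
A=blob(im,"red",(346,260),20);print(A)
print(plane(ray("scene",A[0]),.091),plane(ray("top",(370.17,182.6)),.091),port+.12*u)
togo([.531,-.1955,.27])
cv2.imwrite("pics/z4.png",cv2.resize(im[120:280,230:390],(600,600),interpolation=cv2.INTER_CUBIC))
E
```

```text
((346.54713804713805, 258.7049663299663), 420, (335, 248, 24, 22))
[ 0.52946997 -0.1979034   0.091     ] [ 0.53155791 -0.19529078  0.091     ] [ 0.53094 -0.19544  0.085  ]
t 9.82 tcp [ 0.5247 -0.0772  0.2703] yaw of tool y 81.99 z [ 0.0043 -0.0016 -1.    ] F [-0.5 -0.2 -0.5] gap 1.003 grip 0.0
to go (tool axes) [-0.0227 -0.1163  0.0005]
```

View pics/z4.png

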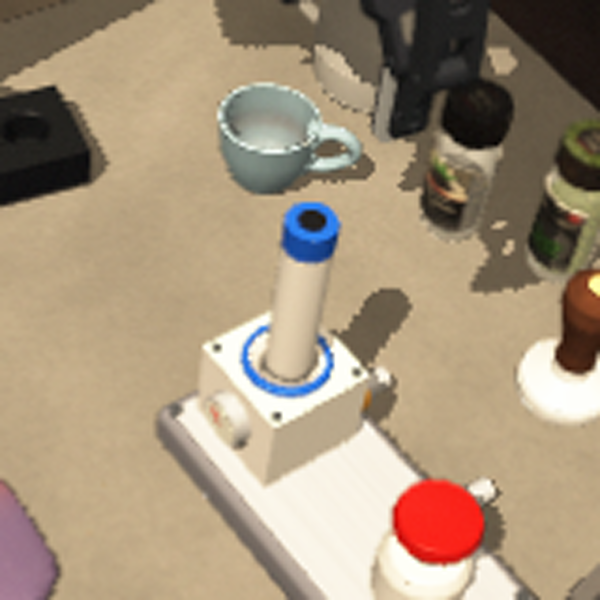

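The tube stands free in the port, with its cap at crop (312,230). I move over the plunger with the jaws shut.

Request:
servo_tool(rows=[[[0,0,0,-0.0057,-0.029,0,-1],[0,0,0,-0.0057,-0.029,0,-1],[0,0,0,-0.0057,-0.029,0,-1],[0,0,0,-0.0057,-0.029,0,-1],[0,0,0,0,0,0.02,-1],[0,0,0,0,0,0.035,-1],[0,0,0,0,0,0.035,-1],[0,0,0,0,0,0.025,-1]]], squeeze=60)

```text
t: 10.48
tcp_pos: [0.5274, -0.1938, 0.1492]
tool_rot: [0.07, 0.998, 0.002, -0.003]
force: [0.5, -0.7, -0.0]
finger_gap: -0.002
gripper_force: 0.0
```

Request:
servo_tool(rows=[[[0,0,0,0,0,0.015,-1],[0,0,0,0,0,0.008,-1],[0,0,0,0,0,0.004,-1],[0,0,0,0,0,0,-1],[0,0,0,0,0,0,-1]]])

```text
t: 10.9
tcp_pos: [0.5305, -0.1951, 0.1269]
tool_rot: [0.07, 0.998, -0.0, 0.0]
force: [-0.7, -0.1, -0.2]
finger_gap: -0.001
gripper_force: 0.0
```

Request:
servo_tool(rows=[[[0,0,0,0,0,0.003,-1],[0,0,0,0,0,0.003,-1],[0,0,0,0,0,0.002,-1],[0,0,0,0,0,0.002,-1],[0,0,0,0,0,0.002,-1],[0,0,0,0,0,0.002,-1],[0,0,0,0,0,0.002,-1],[0,0,0,0,0,0,-1]]])

```text
t: 11.57
tcp_pos: [0.5298, -0.1948, 0.1102]
tool_rot: [0.07, 0.998, 0.0, -0.0]
force: [-0.1, -0.0, 0.2]
finger_gap: -0.004
gripper_force: 0.0
```

Request:
servo_tool(rows=[[[0,0,0,0,0,0.002,-1],[0,0,0,0,0,0.002,-1],[0,0,0,0,0,0.002,-1],[0,0,0,0,0,0.002,-1],[0,0,0,0,0,0.001,-1],[0,0,0,0,0,0,-1]]])

```text
t: 12.07
tcp_pos: [0.5299, -0.1948, 0.1013]
tool_rot: [0.07, 0.998, 0.0, -0.0]
force: [-0.9, -0.3, 0.5]
finger_gap: 0.003
gripper_force: 0.0
```

There is no force yet, so I look.

```bash
python3 - <<'E'
from h import *
im=manip.snapshot("scene");cv2.imwrite("pics/scene5.png",im);togo([.531,-.1955,.1])
print(blob(im,"red",(346,260),20),[proj("scene",[.53,-.195,z]) for z in(.082,.098)])
cv2.imwrite("pics/z5.png",cv2.resize(im[180:300,280:400],(600,600),interpolation=cv2.INTER_CUBIC))
E
```

```text
t 12.12 tcp [ 0.53   -0.1949  0.1014] yaw of tool y 81.98 z [-3.e-04  2.e-04 -1.e+00] F [-0.2  0.6  0.4] gap -0.003 grip 0.0
to go (tool axes) [-0.0011 -0.0005  0.0014]
((346.09331337325347, 260.1601796407186), 296, (335, 250, 24, 20)) [array([344.93210468, 260.01991597]), array([346.56234432, 255.28160849])]
```

View pics/z5.png

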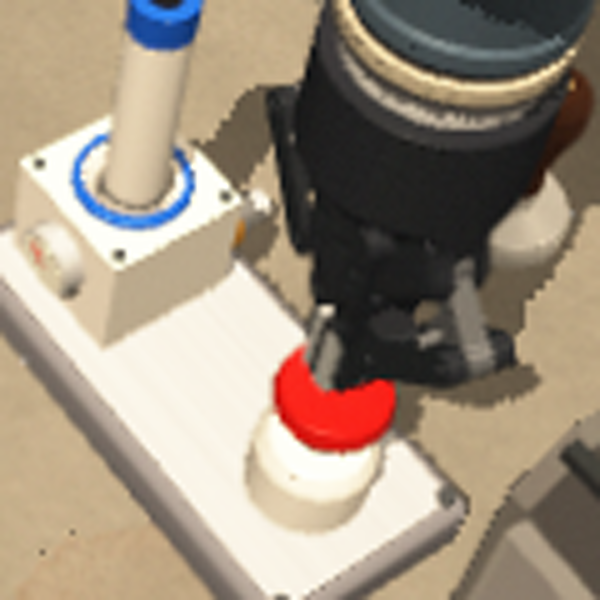

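The fingertips are at about px (345,257), at the plunger's centre. The red rim's bottom row is still 270, so the plunger has not moved yet. I continue down gently.

Request:
servo_tool(rows=[[[0,0,0,0,0,0.001,-1],[0,0,0,0,0,0.001,-1],[0,0,0,0,0,0.001,-1],[0,0,0,0,0,0,-1]]])

```text
t: 12.45
tcp_pos: [0.53, -0.1949, 0.0985]
tool_rot: [0.07, 0.998, 0.0, -0.0]
force: [-0.0, -0.2, 1.0]
finger_gap: -0.0
gripper_force: 0.0
```

Request:
servo_tool(rows=[[[0,0,0,0,0,0.001,-1],[0,0,0,0,0,0.001,-1],[0,0,0,0,0,0.001,-1],[0,0,0,0,0,0,-1]]])

```text
t: 12.78
tcp_pos: [0.53, -0.1949, 0.0954]
tool_rot: [0.07, 0.998, 0.0, -0.0]
force: [-0.5, -0.7, 0.2]
finger_gap: 0.001
gripper_force: 0.0
```

```bash
python3 - <<'E'
from h import *
im=manip.snapshot("scene");cv2.imwrite("pics/scene6.png",im);togo([.531,-.1955,.1])
b0=cv2.imread("pics/scene4.png")
for i in(b0,cv2.imread("pics/scene5.png"),im):
    m=mask(i,"red"); print([ (c,np.nonzero(m[240:290,c])[0][[0,-1]]+240) for c in(338,342,346,350,354)])
b=np.hstack([cv2.resize(i[225:300,305:380],(400,400),interpolation=cv2.INTER_CUBIC) for i in(b0,im)])
cv2.imwrite("pics/z6.png",b)
E
```

```text
t 12.83 tcp [ 0.53   -0.1949  0.0955] yaw of tool y 81.98 z [-2.e-04  1.e-04 -1.e+00] F [-0.1 -1.2  0.3] gap 0.003 grip 0.0
to go (tool axes) [-0.0011 -0.0005 -0.0045]
[(338, array([251, 265])), (342, array([249, 268])), (346, array([248, 269])), (350, array([249, 269])), (354, array([251, 267]))]
[(338, array([251, 265])), (342, array([256, 269])), (346, array([258, 269])), (350, array([258, 269])), (354, array([256, 267]))]
[(338, array([251, 265])), (342, array([258, 269])), (346, array([260, 269])), (350, array([259, 269])), (354, array([258, 267]))]
```

View pics/z6.png

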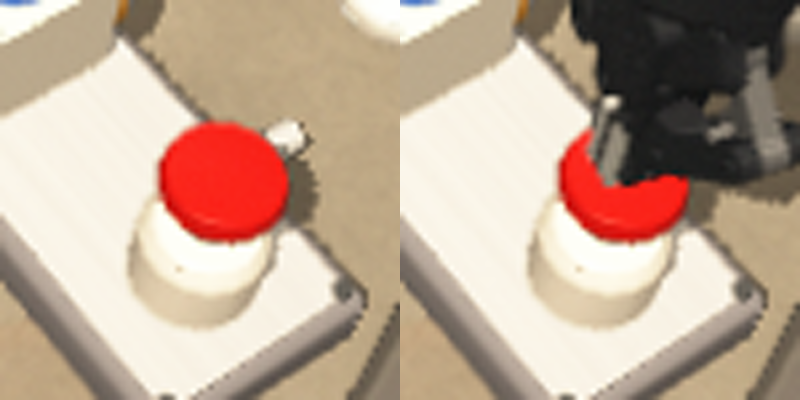

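```bash
python3 - <<'E'
from h import *
for z in(.11,.12,.132,.142,.152): print("tube grip tip",z,proj("scene",[.5215,-.0774-.02,z]),proj("scene",[.5215,-.0774-.013,z]))
for z in(.0765,.086,.096,.106): print("now",z,proj("scene",[.53,-.195,z]),proj("scene",[.53,-.205,z]))
c=manip.camera_info("scene");T=np.array(c["camera_from_world"]);print("cam",-T[:3,:3].T@T[:3,3])
print(plane(ray("scene",(346,249)),.098),plane(ray("scene",(346,267)),.098))
E
```

```text
tube grip tip 0.11 [313.57051128 214.72606217] [311.53431068 212.13061873]
tube grip tip 0.12 [314.22257164 211.42427059] [312.16258066 208.81926417]
tube grip tip 0.132 [315.02048192 207.3751357 ] [312.93127066 204.7590181 ]
tube grip tip 0.142 [315.69859011 203.92628924] [313.58445168 201.3012434 ]
tube grip tip 0.152 [316.3889786  200.40770266] [314.24937248 197.77405605]
now 0.0765 [344.38307692 261.61224688] [347.57759945 265.76384207]
now 0.086 [345.33501288 258.85027566] [348.5688822  263.02571306]
now 0.096 [346.35582746 255.88269474] [349.63208076 260.08317777]
now 0.106 [347.39639424 252.851535  ] [350.7160545  257.07698892]
cam [ 0.18994431 -0.4638348   0.72638555]
[ 0.53702138 -0.18360788  0.098     ] [ 0.51479786 -0.21426664  0.098     ]
```

The tip pixels fit a tip height of about 0.096, so the shut tips stand higher than nominal and contact should come soon. I keep going in small steps.

Request:
servo_tool(rows=[[[0,0,0,0,0,0.001,-1],[0,0,0,0,0,0.001,-1],[0,0,0,0,0,0.001,-1],[0,0,0,0,0,0.001,-1],[0,0,0,0,0,0,-1]]])

```text
t: 13.25
tcp_pos: [0.5301, -0.195, 0.0917]
tool_rot: [0.07, 0.998, -0.0, 0.0]
force: [-0.8, 0.9, 3.3]
finger_gap: -0.002
gripper_force: 2.0
```

Request:
servo_tool(rows=[[[0,0,0,0,0,0.001,-1],[0,0,0,0,0,0.001,-1],[0,0,0,0,0,0.001,-1],[0,0,0,0,0,0.001,-1],[0,0,0,0,0,0,-1]]])

```text
t: 13.67
tcp_pos: [0.5301, -0.1949, 0.0875]
tool_rot: [0.07, 0.998, -0.0, 0.0]
force: [-1.3, -0.1, 5.0]
finger_gap: -0.005
gripper_force: 2.6
```

Contact came at about 0.094. I press on to full travel at about 0.076.

Request:
servo_tool(rows=[[[0,0,0,0,0,0.002,-1],[0,0,0,0,0,0.002,-1],[0,0,0,0,0,0.002,-1],[0,0,0,0,0,0.002,-1],[0,0,0,0,0,0.001,-1],[0,0,0,0,0,0,-1]]])

```text
t: 14.17
tcp_pos: [0.5301, -0.195, 0.0788]
tool_rot: [0.07, 0.998, -0.0, 0.0]
force: [-0.4, 0.4, 7.5]
finger_gap: 0.0
gripper_force: 3.8
```

Request:
servo_tool(rows=[[[0,0,0,0,0,0.001,-1],[0,0,0,0,0,0.001,-1],[0,0,0,0,0,0,-1],[0,0,0,0,0,0,-1]]])

```text
t: 14.5
tcp_pos: [0.5302, -0.195, 0.0771]
tool_rot: [0.07, 0.998, -0.0, 0.0]
force: [-1.5, 0.2, 7.6]
finger_gap: -0.003
gripper_force: 4.0
```

Request:
servo_tool(rows=[[[0,0,0,0,0,0.001,-1],[0,0,0,0,0,0.001,-1],[0,0,0,0,0,0,-1],[0,0,0,0,0,0,-1]]])

```text
t: 14.83
tcp_pos: [0.5302, -0.195, 0.0768]
tool_rot: [0.07, 0.998, -0.0, 0.0]
force: [-3.9, 1.8, 19.3]
finger_gap: -0.0
gripper_force: 9.5
```

The plunger has bottomed at 19 N. I let it up slowly.

Request:
servo_tool(rows=[[[0,0,0,0,0,-0.001,-1],[0,0,0,0,0,-0.001,-1],[0,0,0,0,0,-0.001,-1],[0,0,0,0,0,-0.0015,-1],[0,0,0,0,0,-0.0015,-1],[0,0,0,0,0,-0.0015,-1],[0,0,0,0,0,-0.0015,-1],[0,0,0,0,0,-0.0015,-1]]])

```text
t: 15.5
tcp_pos: [0.5301, -0.1949, 0.0854]
tool_rot: [0.07, 0.998, -0.0, 0.0]
force: [-0.6, 0.3, 5.6]
finger_gap: 0.002
gripper_force: 2.7
```

Request:
servo_tool(rows=[[[0,0,0,0,0,-0.0015,-1],[0,0,0,0,0,-0.0015,-1],[0,0,0,0,0,-0.0015,-1],[0,0,0,0,0,-0.0015,-1],[0,0,0,0,0,-0.0015,-1],[0,0,0,0,0,-0.0015,-1],[0,0,0,0,0,-0.0015,-1],[0,0,0,0,0,-0.0015,-1]]])

```text
t: 16.17
tcp_pos: [0.53, -0.1948, 0.0968]
tool_rot: [0.07, 0.998, 0.0, -0.0]
force: [-0.1, 0.5, 0.6]
finger_gap: -0.001
gripper_force: 0.0
```

Request:
servo_tool(rows=[[[0,0,0,0,0,-0.0015,-1],[0,0,0,0,0,-0.0015,-1],[0,0,0,0,0,-0.002,-1],[0,0,0,0,0,-0.002,-1],[0,0,0,0,0,0,-1]]])

```text
t: 16.58
tcp_pos: [0.5303, -0.195, 0.1045]
tool_rot: [0.07, 0.998, -0.0, 0.0]
force: [0.4, 0.1, 0.7]
finger_gap: 0.0
gripper_force: 0.0
```

Request:
servo_tool(rows=[[[0,0,0,0,0,-0.01,-1],[0,0,0,0,0,-0.03,-1],[0,0,0,0,0,-0.03,-1],[0,0,0,0,0,-0.03,-1],[0,0,0,0,0,-0.02,-1],[0,0,0,0,0,-0.01,-1],[0,0,0,0,0,0,-1],[0,0,0,0,0,0,-1]]])

```text
t: 17.25
tcp_pos: [0.5298, -0.1947, 0.2341]
tool_rot: [0.07, 0.998, -0.0, 0.0]
force: [0.6, -0.2, -0.7]
finger_gap: 0.007
gripper_force: 0.0
```

```bash
python3 - <<'E'
from h import *
im=manip.snapshot("scene");b=cv2.imread("pics/scene4.png");u=cv2.imread("pics/scene0.png");togo([0,0,0])
for i in(b,im): print(blob(i,"red",(346,260),20),blob(i,"blue",(313,181),14))
for i in(u,im): print(blob(i,"brown",(196,123),10))
E
```

```text
t 17.3 tcp [ 0.5292 -0.1944  0.2331] yaw of tool y 81.98 z [-0.002   0.0012 -1.    ] F [-0.4  0.4 -0.6] gap -0.004 grip 0.0
to go (tool axes) [0.5506 0.1185 0.2344]
((346.54713804713805, 258.7049663299663), 420, (335, 248, 24, 22)) ((312.39631782945736, 181.45251937984494), 162, (306, 174, 14, 16))
((346.5340050377834, 258.7292191435768), 421, (335, 248, 24, 22)) ((312.39631782945736, 181.45251937984494), 162, (306, 174, 14, 16))
((196.23394495412845, 124.5091743119266), 76, (190, 118, 13, 14))
((195.96319018404907, 124.99795501022493), 153, (190, 117, 13, 17))
```

The plunger is up, the tube is unmoved and the used tube is in place, so I hand in.

```bash
python3 -c "
from station import manip
print(manip.sign_off())"
```

```text
the job is handed in; nothing more can be done
None
```

The job is handed in (the sign-off gave no verdict): the new tube is home in the port and released, the plunger was pressed to its stop and let up slowly, and the used tube is still in the rack.

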